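Unpin the tool chest's spring latch and hold it at the mark

TASK

Unlock the red tool chest's spring latch and hold it open for a workmate: first draw the orange-headed locking pin up out of its bore, park it upright in the slot of the yellow bracket beside it so that it hangs there by its collar, and let go of it. Then pull the blue latch grip out against its spring until its yellow pointer stands over the red clip on the rail, and keep it there: finish while still holding the grip, do not let go. Leave the puller, terminal, spacer and cap where they are.

Things in the scene. Friction and masses are not known exactly. Their poses are not given: they have to be found in the camera images.
- chest: Red steel tool chest, fixed, 220 deep (x) x 420 (y) x 160 mm high, carry bar on the lid. Origin: foot of the middle of its front face; x points into the chest (away from the robot at yaw 0), z up. On the front, level with the lid: dark steel latch housing (x -60 to 0, y -33 to 33, z 112 to 160 mm); aluminium scale rail 12 mm wide out to x -200 at y -55, top at z 132 mm
- bore (a point): Mouth of the vertical 12.5 mm pin bore, in the top face of the latch housing, 30 mm in front of the chest's front face; axes as the chest
- pin: Loose steel locking pin, about 80 g, standing in the bore and blocking the latch. Origin: foot of the shank; z along the pin to its head. Shank 10 mm dia x 45 mm, collar 28 mm dia (z 45 to 49), orange grip 18 mm dia (z 49 to 83 mm). At the start its collar rests on the housing's top, foot 45 mm below; it lifts straight out freely
- bracket: Yellow bracket fixed on the chest's front, left (+y) of the housing: 56 (x) x 50 (y) x 30 mm high, slot 16 mm wide (y) open to the front (-x), top and bottom. Origin: at its top face (level with the housing's top), on the slot's centre line, 18 mm behind the open front, 16 mm before the closed end; axes as the chest. Parked: shank at the origin, collar on the top face, foot 45 mm below
- latch: Spring latch, fully in at the start. Origin: middle of its upright blue grip plate, 14 thick (x) x 50 wide (y), top 15 mm above; free all round down to 25 mm below, 48 mm in front of the housing; axes as the chest. Slides out along the chest's -x, up to 70 mm; a spring pulls it back (5 N when in, 1.5 N more per 10 mm). The pin in the bore blocks it
- pointer (a point): Tip of the yellow pointer, a 3 mm thick arm that sticks out to the right (-y) from the latch grip plate over the rail; moves with the latch, at the same chest x as the latch's origin, 55 mm to the right and 28 mm below it
- clip: Red setting clip fixed on the rail, the mark: 14 mm wide along x, its top 6.5 mm below this origin. Origin: over the clip's middle at the height of the pointer; axes as the chest. It is set 25 to 50 mm in front of (-x) the pointer's start
- puller: Grey cast iron terminal puller, 90 x 28 x 74 mm, loose on the bench right of the latch. Origin: centre of its underside. Leave alone
- terminal: Copper flag terminal, about 63 x 26 x 16 mm, loose on the bench left of the latch. Origin: underside of its flat flag. Leave alone
- spacer: White nylon spacer block 50 x 35 x 25 mm, loose on one end of the chest's lid. Origin: centre of its underside. Leave alone
- cap: Black battery cap, 38 mm diameter x 18 mm, loose on one end of the chest's lid. Origin: centre of its underside. Leave alone
There are look-alikes about, which are no part of the job. Of the things that look like the pin, the middle-sized one is meant.

How it is judged:
On the way, in this order (a step that is already met when the one before it is completed fails the run):
1. the pin is drawn clear of the bore (z of pin in the frame of bore above 0.001 m), for 0.05 s.
2. the pin hangs upright by its collar in the bracket's slot, released (horizontal distance between pin and bracket below 0.014 m and y of pin in the frame of bracket between -0.006 and 0.006 m and z of pin in the frame of bracket between -0.048 and -0.041 m and angle between pin's own z axis and vertical below 0.12 rad and contact force between the fingers and pin below 0.1 N and linear speed of pin below 0.02 m/s), for 0.2 s.
3. the latch is held with its pointer over the red clip (x of pointer in the frame of clip between -0.006 and 0.006 m and contact force between the fingers and latch above 2 N and linear speed of latch below 0.02 m/s), for 0.5 s.
At the end, for the whole second after the job is handed in: Fingers still hold the latch (over 2 N), at rest, pointer within 6 mm of the red clip's middle along the rail; the pin is let go and hangs upright (0.12 rad) by its collar in the slot, within 14 mm of the bracket's origin (6 mm across), foot 41 to 48 mm below the slot's top (all of step 2 and all of step 3 and contact force between pin and latch below 0.1 N); the arm keeps its last pose, push and grip.
It fails at once if the cast iron puller is moved by more than 20 mm (distance of puller from where it was at the start of the episode above 0.02 m).
It fails at once if the copper terminal is moved by more than 20 mm (distance of terminal from where it was at the start of the episode above 0.02 m).
It fails at once if the nylon spacer is moved by more than 20 mm (distance of spacer from where it was at the start of the episode above 0.02 m).
It fails at once if the battery cap is moved by more than 20 mm (distance of cap from where it was at the start of the episode above 0.02 m).
It also fails if it takes over 50 s, if anything falls off the work surface, if the arm or the gripper's body presses on something with over 40 N, if the wrist force passes 120 N, or if a joint passes its speed limit or range.

ROBOT

A 6-joint arm with a two-finger parallel gripper is mounted at the origin on the work surface. World frame = base frame: x ahead of the robot, y to its left, z up, the work surface at z = 0. Lengths are in m, angles in rad, forces in N, time in s.
With the tool pointing down it reaches from about 0.35 to 0.925 m from the base axis. Payload 6.4 kg.
Tool frame: the origin (TCP) lies between the finger pads; the fingertips stand 19 mm ahead of it and the grasp point (between the pads) is the TCP; z points along the fingers, y is the line along which they close (so a half turn about z gives the same grasp; the last joint's range is limited). The gripper opens to 85 mm and grips with 20 to 120 N. Pads are 22 mm wide; open, the fingers measure 114 mm over their backs; the gripper's body (76 mm by 85 mm) begins 54 mm behind the grasp point. The pads swing forward as they close: fully open they stand 13 mm farther back than shut.
Start: joints at [-1.375, 0.245, 1.558, -0, 1.339, -0.174], TCP at [0.235, -0.606, 0.25] pointing down, gripper open.
Joint ranges: [-3.13, 3.13], [-1.02, 2.26], [0.13, 2.54], [-0.95, 4.09], [0.21, 2.88], [-2.74, 2.74]. Speed limits (rad/s): [2.57, 2.57, 3.14, 3.14, 3.14, 3.14].

INTERFACE

Orientations are given as a unit quaternion [w, x, y, z].
In Python, from rig import bot gives the robot as it stands. Calls block until the motion is done:
- bot.move_ptp(position, orientation): joint-space move of the TCP to a pose.
- bot.movel(position, v=0.15, frame=None, force_limit=None): straight line of the TCP; frame=None keeps the orientation; v is the mean speed in m/s. With force_limit (N) it stops when the force on the tool has changed by that much, and returns True; else False.
- bot.goto_joints(angles): joint-space move.
- bot.open_gripper() and bot.close_gripper(): open the fingers fully, or close them until they stop; the grip force is fixed at half the most.
- bot.dwell(seconds).
- bot.ik(position, orientation): joint angles nearest the present ones, or None.
- bot.read_state(): the state.
- bot.read_camera(name): name is "side" or "top"; returns a dict with "img" (384x512x3 uint8, red, green, blue), "camera_matrix" (3x3 intrinsics, pixels), "k1" (the pictures are not rectified: a ray, as slopes to the right and down, at radius r is drawn at 1 + k1 r^2 times it, then the intrinsics apply), "xyz" and "rotation" of the camera in the world. Camera axes: x right, y up, looking along -z (the intrinsics and any distortion apply to the point x, -y, -z); pixel columns grow to the right and rows downward; lengths in m; the calibration is good to about 2 mm. A picture is of the moment at which its call begins. There is no depth.
A pose or a line that the arm cannot do raises bot.IKError and nothing moves.
- bot.close_job(): hands the job in; it is judged then, once.
Trained networks look in the newest picture that a camera, given by its name, has taken for a name from the list of things; names that differ only in an ending like _2 or _b are one class to them, and where a whole thing is asked for, a point or a joint stands for the part that bears it (a point fixed in the world has none). Each returns a list of dicts, best first, with "conf" (0 to 1); they miss things now and then, are a little off and sometimes report something else, mostly with a low value. They report only what shows in the picture. A call takes as long as a camera call. They do not tell look-alikes from the thing itself.
- bot.find_in(camera, thing): "location" ([x, y, z] in m, in the coordinates of the camera as it stood for that picture, good to about 4 mm: the middle of the surface that is visible of it).
The state is a dict: "clock": time; "joints": joint angles; "dq": joint speeds; "tau": joint torques, N m; "position": TCP position; "ee_rot": TCP orientation; "wrist_force": force on the tool from outside, world axes, zero at the start; "moment": the same for the moment, N m; "opening": finger opening in m; "gripper_force": force on a finger pad.
Only numpy, scipy, OpenCV 4.12 (cv2) and the standard library are available. Lean on these libraries where they do the work, as an engineer would, in place of code of your own. Each camera call takes 0.05 s, during which the arm holds its last target. There are 200 camera calls.

## Working session

There is one attempt and no reset: what is moved stays moved. The work goes in short steps, each a Python script; the robot and the scene stay as the last script left them, time stands still between calls to the robot, and variables do not carry over. Pictures are saved under pics/ and viewed, at most 10 in all, crops included, and the job is handed in when it is done.

```bash
ls; mkdir -p pics
cat > h.py <<'E'
import numpy as np, cv2
from rig import bot
def w(c,p): return np.array(c["xyz"])+np.array(c["rotation"])@np.array(p)
def ray(c,u,v):
    K=np.array(c["camera_matrix"]);p=cv2.undistortPoints(np.array([[[u,v]]],float),K,np.array([c["k1"],0,0,0.]))[0,0]
    # note model: distorted = r(1+k1 r^2), same as OpenCV
    return np.array(c["xyz"]),np.array(c["rotation"])@np.array([p[0],-p[1],-1])
def atz(c,u,v,z):
    o,d=ray(c,u,v);return o+d*(z-o[2])/d[2]
def proj(c,P):
    q=np.array(c["rotation"]).T@(np.array(P)-np.array(c["xyz"]));q=np.array([q[0],-q[1],-q[2]])
    return cv2.projectPoints(q.reshape(1,1,3),np.zeros(3),np.zeros(3),np.array(c["camera_matrix"]),np.array([c["k1"],0,0,0.]))[0].ravel()
def snap(n,f=None):
    c=bot.read_camera(n)
    if f: cv2.imwrite(f"pics/{f}.png",c["img"][:,:,::-1])
    return c
E
python3 - <<'E'
from h import *
np.set_printoptions(precision=4,suppress=True)
for n in("top","side"):
    c=snap(n,n+"0");print(n,c["xyz"],c["k1"],c["camera_matrix"])
    import pickle;pickle.dump(c,open(n+"0.pkl","wb"))
    for t in "chest pin bracket latch pointer clip puller terminal".split():
        for d in bot.find_in(n,t)[:5]:
            p=w(c,d["location"]);print(t,round(d["conf"],2),p,proj(c,p))
E
```

```text
pics
top [0.4513 0.0116 1.0326] -0.1381611234826528 [[410.5455   0.     249.5755]
 [  0.     410.5455 189.4971]
 [  0.       0.       1.    ]]Traceback (most recent call last):
  File "<stdin>", line 8, in <module>
  File "h.py", line 3, in w
    def w(c,p): return np.array(c["xyz"])+np.array(c["rotation"])@np.array(p)
                                          ~~~~~~~~~~~~~~~~~~~~~~~^~~~~~~~~~~~
ValueError: matmul: Input operand 1 has a mismatch in its core dimension 0, with gufunc signature (n?,k),(k,m?)->(n?,m?) (size 3 is different from 4)
```

```bash
python3 -c "
import cv2
for n in('top0','side0'):
    i=cv2.imread(f'pics/{n}.png');cv2.imwrite(f'pics/{n}b.png',cv2.resize(i,(800,600),interpolation=cv2.INTER_CUBIC))"
```

```text
[ WARN:0@0.040] global loadsave.cpp:275 findDecoder imread_('pics/side0.png'): can't open/read file: check file path/integrity
Traceback (most recent call last):
cv2.error: OpenCV(4.12.0) /io/opencv/modules/imgproc/src/resize.cpp:4208: error: (-215:Assertion failed) !ssize.empty() in function 'resize'
```

View pics/top0b.png

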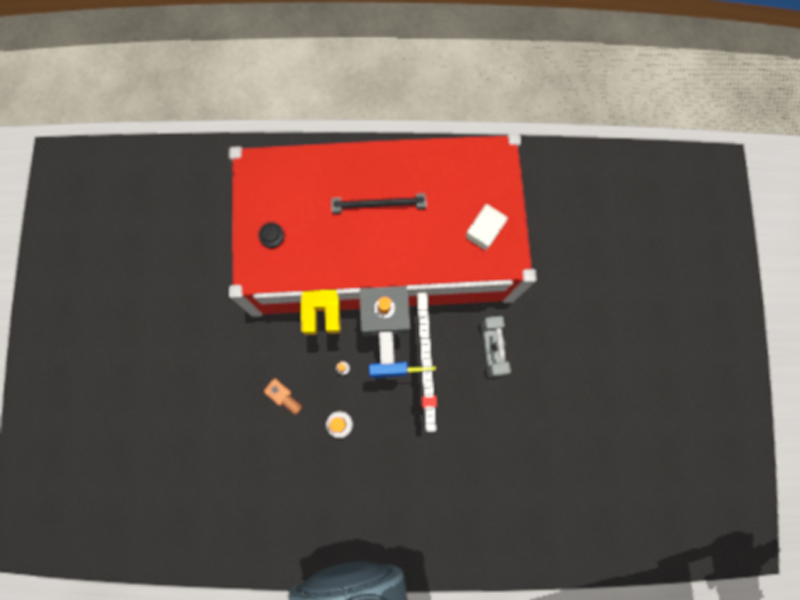

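The top view shows the pin in the housing at (385,305) in 800x600 pixels. The bracket is at (320,312), the blue grip at (388,369), the pointer tip at (434,369) and the clip at (429,402). Two look-alike pins stand at (343,368) and (338,424). The camera rotation is a quaternion, so I'll fix the helper.

```bash
sed -i 's/np.array(c\["rotation"\])/Rm(c)/g; s/^from rig import bot/from rig import bot\nfrom scipy.spatial.transform import Rotation as R\ndef Rm(c): return R.from_quat(c["rotation"],scalar_first=True).as_matrix()/' h.py
python3 - <<'E'
from h import *
import pickle
np.set_printoptions(precision=4,suppress=True)
for n in("top","side"):
    c=snap(n,n+"1");print(n,c["xyz"],c["rotation"])
    pickle.dump(c,open(n+"1.pkl","wb"))
    cv2.imwrite(f"pics/{n}1b.png",cv2.resize(c["img"][:,:,::-1],(800,600),interpolation=cv2.INTER_CUBIC))
    for t in "chest pin bracket latch pointer clip".split():
        for d in bot.find_in(n,t)[:4]:
            p=w(c,d["location"]);print(t,round(d["conf"],2),p,proj(c,p)*800/512)
# centre-of-crop at higher zoom
c=pickle.load(open("top1.pkl","rb"));i=c["img"][175:285,160:320,::-1]
cv2.imwrite("pics/topcrop.png",cv2.resize(i,(800,550),interpolation=cv2.INTER_CUBIC))
E
```

```text
top [0.4513 0.0116 1.0326] [ 0.7059  0.0648 -0.074  -0.7015]
chest 0.61 [0.7272 0.0146 0.1625] [380.4314 225.0003]
pin 0.72 [0.4487 0.0748 0.0681] [338.4786 424.5608]
pin 0.45 [0.6017 0.0048 0.1838] [386.9846 309.7099]
pin 0.43 [0.5318 0.0732 0.0418] [341.5206 370.0154]
bracket 0.93 [0.608  0.1005 0.1612] [317.5279 307.5338]
latch 0.55 [0.5274 0.0027 0.1442] [387.9384 367.5549]
pointer 0.84 [0.5282 0.0089 0.1467] [383.4405 366.8086]
side [0.4232 0.4509 0.5692] [-0.195  -0.0973  0.3966  0.8917]
chest 0.92 [0.7061 0.1245 0.1595] [300.956 337.55 ]
pin 0.78 [0.6054 0.0187 0.178 ] [428.9319 289.8967]
pin 0.78 [0.4486 0.0818 0.0736] [540.8793 439.5511]
pin 0.66 [0.5319 0.0762 0.0401] [466.6794 427.8468]
pin 0.3 [0.5241 0.0119 0.1486] [499.4682 326.2337]
bracket 0.97 [0.6015 0.1095 0.1586] [396.6227 358.3831]
latch 0.85 [0.5239 0.0115 0.1474] [499.6783 326.8449]
pointer 0.57 [0.5241 0.0127 0.1481] [499.2247 326.9715]
```

View pics/side1b.png

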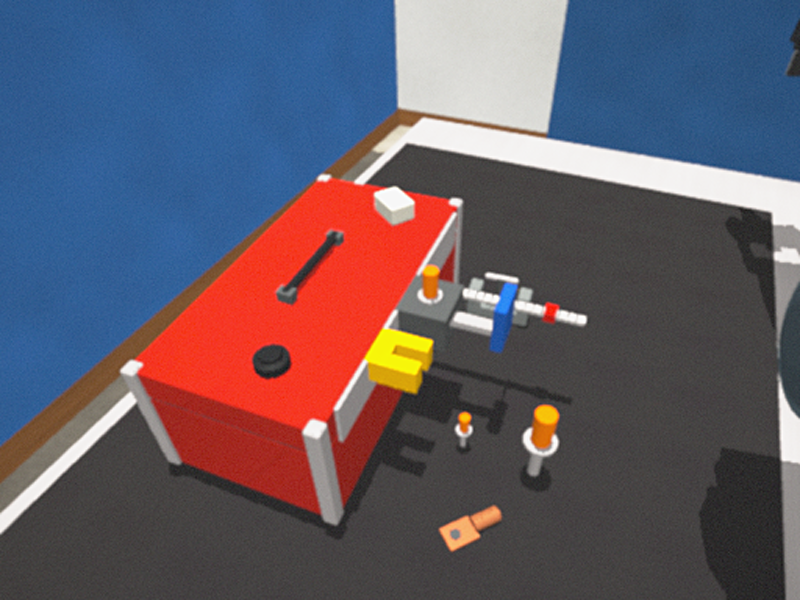

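View pics/topcrop.png

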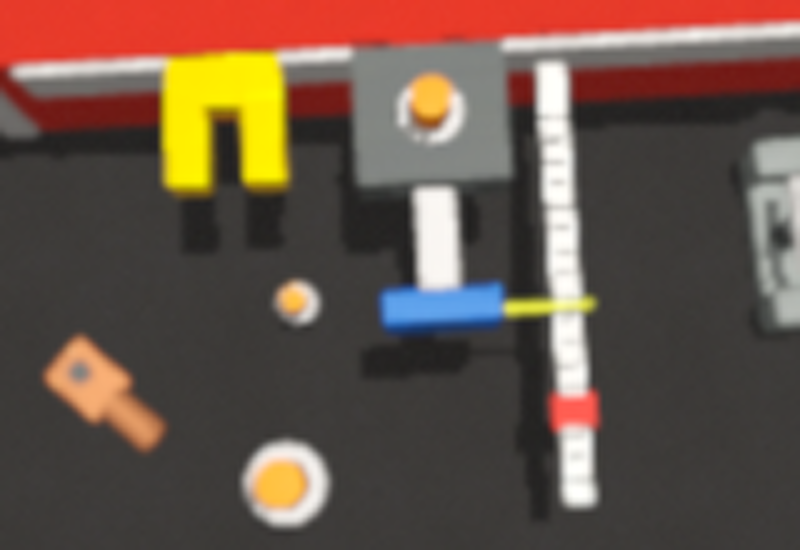

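The side view shows the pin upright in the housing at (430,285), the bracket at (400,350), the grip at (505,315) and the clip at (551,313). I need one enlarged side crop to pick corners.

Run:
```python
import pickle,cv2
c=pickle.load(open("side1.pkl","rb"));i=c["img"][160:260,230:390,::-1]
cv2.imwrite("pics/sidecrop.png",cv2.resize(i,(800,500),interpolation=cv2.INTER_CUBIC))
```

```text
(no output)
```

View pics/sidecrop.png

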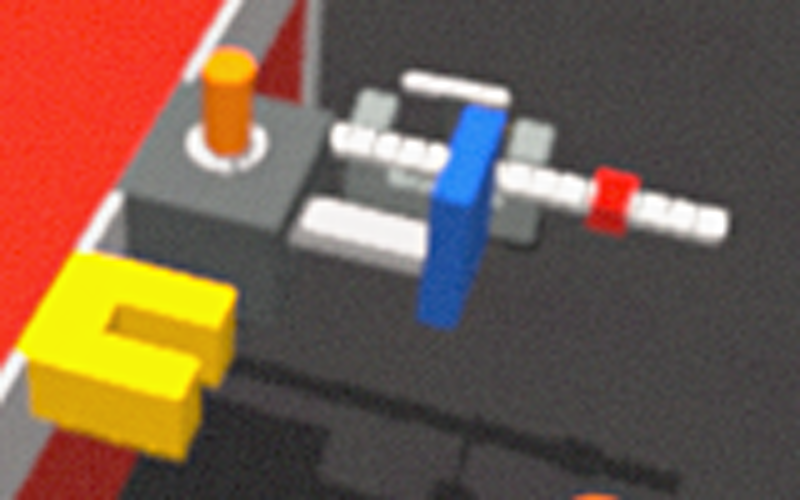

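The side crop shows the housing top corners at (125,188), (278,230), (332,115) and (190,85). The pin head top is at (231,62), the grip top corners at (430,190), (470,202) and (507,112), and the clip top near (615,195). Next I fit the whole assembly's pose to corners from both views.

```bash
cat > fit.py <<'E'
from h import *
import pickle
from scipy.optimize import least_squares
np.set_printoptions(precision=4,suppress=True)
T=pickle.load(open("top1.pkl","rb"));S=pickle.load(open("side1.pkl","rb"))
# params: X,Y,yaw, bracket by, bx, latch lx, lz, clip cx, clip top z, top shift(2)
def pts(p):
    X,Y,a,bx,by,lx,lz,cx,cz=p[:9]
    H=lambda x,y,z=.16:(x,y,z)
    g=lx-.007,lx+.007
    return [
    ("t",358,187,H(-.06,.033)),("t",512,178,H(-.06,-.033)),("t",353,52,H(0,.033)),("t",503,42,H(0,-.033)),
    ("t",432,110,H(-.03,0,.162)),
    ("t",163,190,H(bx-.018,by+.025)),("t",288,187,H(bx-.018,by-.025)),("t",212,188,H(bx-.018,by+.008)),("t",241,185,H(bx-.018,by-.008)),
    ("t",212,108,H(bx+.016,by+.008)),("t",238,108,H(bx+.016,by-.008)),
    ("t",380,293,H(g[1],.025,lz+.015)),("t",503,284,H(g[1],-.025,lz+.015)),
    ("t",595,303,H(lx,-.055,lz-.028)),("t",575,411,H(cx,-.055,cz)),
    ("s",125,188,H(0,.033)),("s",278,230,H(-.06,.033)),("s",332,115,H(-.06,-.033)),("s",190,85,H(0,-.033)),
    ("s",231,62,H(-.03,0,.198)),("s",228,146,H(-.03,0,.164)),
    ("s",238,290,H(bx-.018,by-.025)),("s",78,253,H(bx+.038,by-.025)),("s",20,347,H(bx+.038,by+.025)),("s",189,389,H(bx-.018,by+.025)),
    ("s",430,190,H(g[1],.025,lz+.015)),("s",468,202,H(g[0],.025,lz+.015)),("s",507,112,H(g[0],-.025,lz+.015)),("s",470,104,H(g[1],-.025,lz+.015)),
    ("s",615,193,H(cx,-.055,cz))]
def W(p,q):
    c,s=np.cos(p[2]),np.sin(p[2]);return np.array([p[0]+c*q[0]-s*q[1],p[1]+s*q[0]+c*q[1],q[2]])
def res(p,full=False):
    r=[]
    for k,u,v,q in pts(p):
        c,o=(T,(160,175)) if k=="t" else (S,(230,160))
        sh=p[9:12]*(1 if k=="t" else -1)   # opposed camera position offsets
        px=proj(c,W(p,q)+sh);r.append(px-[o[0]+(u+.5)/5-.5,o[1]+(v+.5)/5-.5])
    r=np.array(r)
    return r if full else np.r_[r.ravel(),p[9:12]/.002]
s=least_squares(res,[.63,.0,0,-.038,.1,-.11,.14,-.14,.135,0,0,0],loss="soft_l1")
if __name__=="__main__":
    print(s.x,s.cost);print(np.c_[res(s.x,True)].round(2).tolist())
    p=s.x
    for n,q in dict(bore=(-.03,0,.16),br=(p[3],p[4],.16),latch=(p[5],0,p[6]),clip=(p[7],-.055,p[8])).items():print(n,W(p,q))
    print("travel",p[7]-p[5], bot.read_state()["ee_rot"])
E
python3 fit.py
```

```text
[ 0.6377  0.0099  0.0655 -0.0383  0.0892 -0.1142  0.1697 -0.16    0.1338
 -0.0004  0.0004  0.001 ] 14.255519026180938
[[0.17, 0.08], [0.11, 0.1], [-0.27, -0.29], [0.08, -0.01], [-0.07, 0.67], [1.25, -0.07], [-0.48, -0.79], [-0.64, -0.12], [1.0, 0.06], [-1.25, 0.3], [0.94, -0.12], [0.49, -0.42], [0.07, -0.05], [-5.1, 0.41], [0.11, 0.15], [-1.81, 0.25], [0.53, 0.03], [1.14, -0.29], [-1.43, -1.31], [-0.08, 0.73], [0.29, -0.82], [0.36, -0.21], [0.72, -1.04], [-0.08, 0.7], [-0.59, 1.65], [-0.08, 0.57], [0.81, 0.18], [0.03, -0.31], [-0.63, -0.49], [-0.13, -0.02]]
bore [0.6078 0.008  0.16  ]
br [0.5936 0.0965 0.16  ]
latch [0.5238 0.0025 0.1697]
clip [ 0.4817 -0.0554  0.1338]
travel -0.04579063463542335 [-0.      0.983   0.1838 -0.    ]
```

The fit is consistent: the grip's rear face is 48 mm in front of the housing, the bracket is at x -38, and the clip is 45 mm away, within 25–50. Now the pin.

```bash
cat >> h.py <<'E'
def down(psi): return (R.from_euler("z",psi)*R.from_euler("x",np.pi)).as_quat(scalar_first=True)
def best(pos,psi):
    c=[(abs(q[5]),k) for k in (0,np.pi,-np.pi) if (q:=bot.ik(pos,down(psi+k))) is not None]
    return down(psi+min(c)[1])
E
python3 - <<'E'
from h import *; from fit import s,W
p=s.x;yaw=p[2];b=W(p,(-.03,0,.16));k=W(p,(p[3],p[4],.16))
q=best([*b[:2],.27],yaw)
bot.move_ptp([*b[:2],.27],q)
print(bot.movel([*b[:2],.187],v=.1,force_limit=15),bot.read_state()["position"])
bot.close_gripper();st=bot.read_state();print(st["opening"],st["gripper_force"],st["wrist_force"])
bot.movel([*b[:2],.25],v=.1)
st=bot.read_state();print(st["opening"],st["wrist_force"],st["joints"],st["clock"])
bot.movel([*k[:2],.25],v=.1)
c=snap("side","hold");d=snap("top")
i=np.hstack([cv2.resize(c["img"][120:260,210:350],(400,400)),cv2.resize(d["img"][150:270,160:280],(400,400))])
cv2.imwrite("pics/hold2.png",i[:,:,::-1])
print(bot.read_state()["clock"])
E
```

```text
False [0.6083 0.0079 0.1879]
0.016654593334876476 58.433788418769836 [-1.5732  3.0182  3.0529]
0.016569385264386994 [-0.154  -0.0292 -1.0523] [-0.1735  0.1487  1.6709 -0.0004  1.3233  1.3321] 5.7417
6.8917
```

View pics/hold2.png

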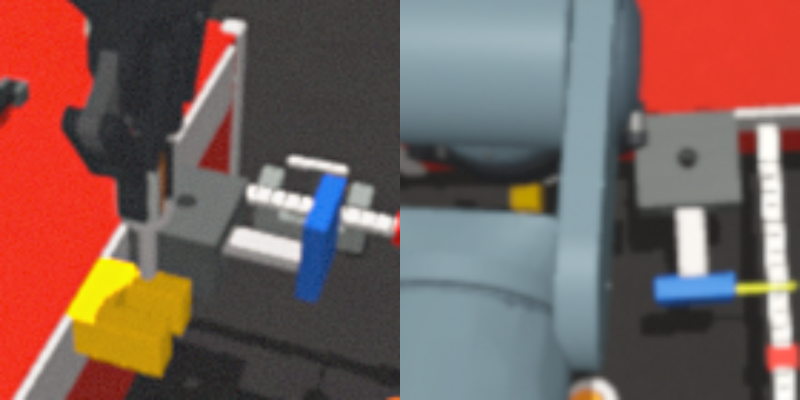

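The bore is empty and the pin hangs in the grip over the bracket. Its foot is near (148,275) in the left crop. I check that against the prediction, then lower.

Run:
```python
from h import *; from fit import s,W,S
p=s.x;k=W(p,(p[3],p[4],.16))
st=bot.read_state();print(st["position"],k)
print("foot pred",(proj(S,[*k[:2],.177])-[210,120])/.35)
print(bot.movel([*k[:2],.192],v=.08,force_limit=8))
st=bot.read_state();print(st["position"],st["wrist_force"])
print(bot.movel([*k[:2],.1865],v=.03,force_limit=6))
st=bot.read_state();print(st["position"],st["wrist_force"],st["clock"])
```

```text
[0.5938 0.0959 0.25  ] [0.5936 0.0965 0.16  ]
foot pred [147.656  277.8106]
False
[0.5941 0.0965 0.1925] [-0.3569  0.0891 -1.6723]
True
[0.5944 0.0965 0.1873] [-0.216   1.1834  5.2577] 8.0333
```

Collar contact came at the expected height, so I release and retract.

Run:
```python
from h import *; from fit import s,W,S
p=s.x;k=W(p,(p[3],p[4],.16));l=W(p,(p[5]-.02,0,p[6]))
bot.open_gripper();bot.dwell(.3)
bot.movel([*k[:2],.27],v=.15)
q=best([*l[:2],.27],p[2]+np.pi/2)
bot.move_ptp([*l[:2],.27],q)
c=snap("side");d=snap("top")
i=np.hstack([cv2.resize(c["img"][140:260,220:340],(400,400)),cv2.resize(d["img"][150:270,160:280],(400,400))])
cv2.imwrite("pics/rel.png",i[:,:,::-1])
st=bot.read_state();print(st["position"],l,st["joints"],st["clock"])
```

```text
[0.5039 0.0013 0.2698] [0.5038 0.0011 0.1697] [-0.2228 -0.1209  1.9052  0.      1.3576 -0.2883] 11.375
```

View pics/rel.png

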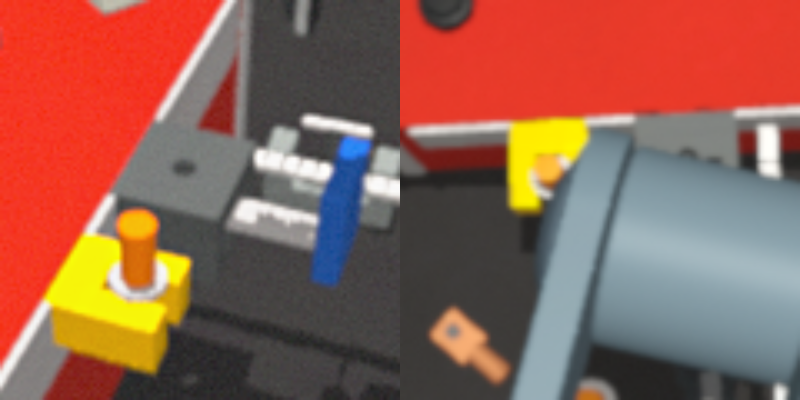

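The pin stands upright with its collar on the bracket at (138,275) in the left crop. Now the latch.

Run:
```python
from h import *; from fit import s,W,S,T
p=s.x;z=p[6]-.001
l=W(p,(p[5]-.02,0,z))
hit=bot.movel(l,v=.08,force_limit=15);st=bot.read_state();print(hit,st["position"])
if not hit:
    bot.close_gripper();st=bot.read_state();print(st["position"],st["opening"],st["gripper_force"],st["wrist_force"])
    bot.movel(W(p,(p[7],0,z)),v=.04)
    bot.dwell(.3);st=bot.read_state();print(W(p,(p[7],0,z)),st["position"],st["opening"],st["gripper_force"],st["wrist_force"],st["clock"])
    c=snap("side");d=snap("top")
    i=np.hstack([cv2.resize(c["img"][150:250,250:390],(400,286)),cv2.resize(d["img"][170:270,200:340],(400,286))])
    cv2.imwrite("pics/pull.png",i[:,:,::-1])
    e=W(p,(p[7],-.06,.1415));print("pred pointer side/top",(proj(S,e)-[250,150])*400/140,(proj(T,e)-[200,170])*400/140+[400,0])
```

```text
False [0.5042 0.0011 0.1694]
[0.5069 0.001  0.1716] 0.013550611079418124 59.5407235622406 [7.8296 2.1571 4.7047]
[ 0.4781 -0.0005  0.1687] [ 0.4816 -0.0006  0.1716] 0.013363512971403329 59.2390501499176 [9.9375 3.2237 4.3375] 14.5333
pred pointer side/top [296.8198 123.0635] [621.2376 247.1853]
```

View pics/pull.png

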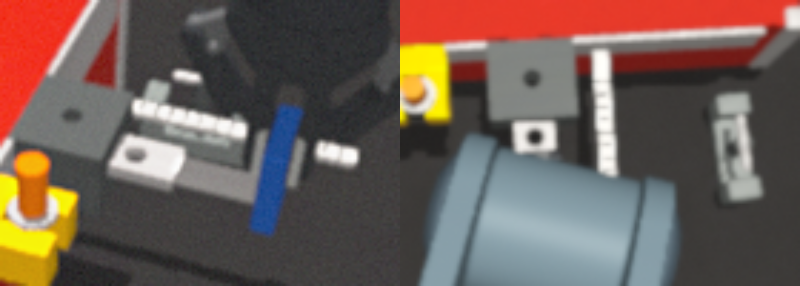

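The arm yields about 3.5 mm under the spring load, and the pointer and clip are hidden behind the gripper. I correct the TCP and check the travel from the plate's visible near face in the side view, before and after.

```bash
cat > meas.py <<'E'
from h import *; from fit import s,W,S,T
p=s.x
def face(c):
    "chest-frame x range of bottom end of blue plate's near face (plane y=.025)"
    im=c["img"].astype(int);m=(im[...,2]-im[...,0]>50)&(im[...,2]-im[...,1]>25)
    m[:150]=0;m[250:]=0;m[:,:290]=0;m[:,395:]=0
    n=W(p,(0,1,0))-W(p,(0,0,0));o0=W(p,(0,.025,0));out=[]
    v,u=np.nonzero(m)
    for a in(0,1):
        pass
    P=[]
    for uu,vv in zip(u,v):
        o,d=ray(c,uu,vv);q=o+d*(n@(o0-o))/(n@d);e=q-[p[0],p[1],0]
        cy,sy=np.cos(p[2]),np.sin(p[2]);P.append([cy*e[0]+sy*e[1],q[2]])
    P=np.array(P);P=P[(P[:,1]<.155)]
    return np.percentile(P[:,0],[5,50,95]),P[:,1].min(),len(P)
E
python3 - <<'E'
from meas import *
z=p[6]-.001;tgt=W(p,(p[7],0,z));cmd=tgt.copy()
for _ in range(2):
    e=tgt-bot.read_state()["position"];e[2]=0;cmd=cmd+e
    bot.movel(cmd,v=.02);bot.dwell(.3)
st=bot.read_state();print(tgt,cmd,st["position"],st["gripper_force"],st["wrist_force"],st["clock"])
cy,sy=np.cos(p[2]),np.sin(p[2]);print("tcp chest x",(st["position"]-np.array([p[0],p[1],0]))@[cy,sy,0],"goal",p[7])
print(p[5],face(S));c=snap("side");print(face(c))
d=snap("top")
i=np.hstack([cv2.resize(c["img"][150:250,250:390],(400,286),interpolation=cv2.INTER_CUBIC),cv2.resize(d["img"][170:270,200:340],(400,286))])
cv2.imwrite("pics/pull2.png",i[:,:,::-1])
E
```

```text
[ 0.4781 -0.0005  0.1687] [ 0.4745 -0.0002  0.1687] [ 0.4782 -0.0008  0.1716] 58.95875930786133 [12.0347 -0.621   2.6542] 15.8083
tcp chest x -0.15988093531205683 goal -0.1599791487496991
-0.11418851411427575 (array([-0.1224, -0.115 , -0.1078]), np.float64(0.12453488529778983), 121)
(array([-0.166 , -0.1598, -0.1536]), np.float64(0.12443522050991557), 113)
```

View pics/pull2.png

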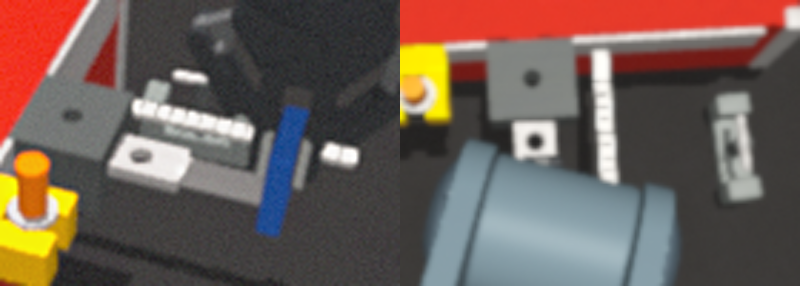

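The plate's travel in the picture is 44.8 mm and by the TCP about 45.7 mm, against a clip distance of 45–46.5 mm. The 12 N spring force also matches that travel. The pin hangs in the slot, so I hand in.

```bash
python3 -c "
from rig import bot
bot.dwell(.5);print(bot.read_state()['position']);print(bot.close_job())"
```

```text
[ 0.47819561 -0.0008154   0.17166754]
the job is handed in; nothing more can be done
None
```

The job is handed in, but its verdict was not returned: the pin hangs released in the bracket slot, and the grip is held about 45 mm out, which by measurement puts the pointer over the red clip, though the gripper hid both from the cameras.

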